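# Roll a bronze tube into the V-block and run it up to the stop

## Robot

A 6-joint arm with a two-finger parallel gripper is mounted at the origin on the work surface. World frame = base frame: x ahead of the robot, y to its left, z up, the work surface at z = 0. Lengths are in mm, angles in rad, forces in N, time in s.
With the tool pointing down it reaches from about 300 to 850 mm from the base axis. Payload 5.4 kg.
Tool frame: the origin (TCP) lies at the very end of the fingers, on their centre line; the grasp point (between the pads) lies 19 mm behind it; z points along the fingers, y is the line along which they close (so a half turn about z gives the same grasp; the last joint's range is limited). The gripper opens to 85 mm and grips with 20 to 120 N. Pads are 22 mm wide; open, the fingers measure 114 mm over their backs; the gripper's body (76 mm by 85 mm) begins 54 mm behind the grasp point. The pads swing forward as they close: fully open they stand 13 mm farther back than shut.
Start: joints at [-1.428, 0.158, 1.597, -0, 1.386, -0.21], TCP at [198.654, -539.577, 231.299] pointing down, gripper open.
Joint ranges: [-2.91, 2.91], [-0.94, 2.29], [0.18, 2.7], [-1.29, 4.43], [0.17, 2.64], [-3, 3]. Speed limits (rad/s): [2.57, 2.57, 3.14, 3.14, 3.14, 3.14].

## Interface

Orientations are given as [roll, pitch, yaw] about the fixed x, y, z axes, in that order (R = Rz(yaw) Ry(pitch) Rx(roll)).
In Python, from cell import sensors, imaging, finish_job gives the robot as it stands.
- The arm moves only by the tool jog_arm, never from a script. Its arguments are lists of equal length, an entry for each row: "hand": the opening, from 0 (shut) to 1 (fully open); "offset": the shift along the tool's x, y, z in cm, a list of three; "spin": the turn about the tool's z in degrees. In form: {"hand": [hand, ...], "offset": [[dx, dy, dz], ...], "spin": [spin, ...]}. A call has 1 to 5 rows; each row is the pose to reach, as a shift and turn from the pose commanded when the call began, along the tool's axes at that moment; what a row does not reach only later rows make up. A row lasts 1/12 s, in which the tool goes at most 41.7 mm and 7.16 degrees, less where a joint would pass 70% of its speed; a pose out of reach is approached as far as the arm can. A call with a gripper value outside its range is refused whole. The fingers move at their own pace and stop on an object; "newtons" is the grip in N (left out, the last holds). Time passes only in rows, so rows that repeat a pose let the fingers close. It gives the time, the measured TCP pose, the force, the opening and the grip force at its end, in the units of the state.
- sensors.sense(): the state, without advancing time (a new reading comes with each control period).
- imaging.get_image(name): name is "scene" or "side" or "wrist"; returns the picture (480x640x3 uint8, red, green, blue); there is no depth.
- imaging.calibration(name): a dict with "camera_matrix" (3x3 intrinsics, pixels), "D" ([k1, k2, p1, p2, k3] as OpenCV has them; the pictures are not rectified), "R" (3x3) and "t" (3): a world point X has camera coordinates R X + t. Camera axes: x right, y down, z forward; pixel columns grow to the right and rows downward; lengths in mm; the calibration is good to about 2 mm. A picture is of the moment at which its call begins: read the wrist's pose just before it. calibration takes no time and is no camera call; for the wrist camera it gives the pose at the moment of the call.
- finish_job(): hands the job in; it is judged then, once.
The state is a dict: "clock": time; "joints": joint angles; "qvel": joint speeds; "joint_efforts": joint torques, N m; "eef_pos": TCP position; "ee_rot": TCP orientation; "force": force on the tool from outside, world axes, zero at the start; "moment": the same for the moment, N m; "gripper_width": finger opening in mm; "grip_force": force on a finger pad.
Only numpy, scipy, OpenCV 4.12 (cv2) and the standard library are available. Lean on these libraries where they do the work, as an engineer would, in place of code of your own. Each camera call takes 0.05 s, during which the arm holds its last target. There are 200 camera calls.

## Task

The big bronze tube lying on the bench is to be marked out: without picking it up, push it by its side with your fingers so that it rolls along the bench, up the slope of the low steel V-block and down into the V. Then push on its near end (the end towards the robot) until it has slid along the V right up against the stop plate. Leave the tube lying in the V against the stop, take your hand away, and leave the other things on the bench where they are.

Things in the scene. Friction and masses are not known exactly. Their poses are not given: they have to be found in the camera images.
- tube: the bronze tube to roll: 56 mm diameter, 150 mm long, about 0.75 kg, polished and waxed, so slippery (friction about 0.3), ends closed though dark like mouths. Lies on its side roughly along world x. Origin: middle of its axis, 28 mm above the bench at the start. Its own x runs along it, away from the robot; y and z turn as it rolls. Rolls with slight resistance and soon stops if let go
- tube_end (a point): centre of the tube's near end face (towards the robot), on its axis, 75 mm from the middle
- tube_far_end (a point): centre of the tube's far end face (the one that goes against the stop plate), on its axis, 75 mm from the middle
- vblock: low steel V-block, fixed to the bench left or right of the tube. Origin: centre of its underside, on the bench; x along the V, away from the robot; 220 mm long. Both sides alike: a 15 degree slope rises from the bench at y = 76 mm to a ridge 15 mm high at y = 18 to 20 mm, then a face falls at 35 degrees to the bottom of the V, 2.4 mm above the bench at y = 0
- seat (a point): point over the V-block's origin on the axis of a tube that lies in the V, 36.6 mm above the bench. Crossing the ridge, the tube's axis rises to about 43 mm. The near end of the V is open
- stop_face (a point): point on the stop plate's face towards the robot, 36.6 mm above the bench, x = +110 mm from the V-block's origin. The plate stands across the far end of the V, 80 mm wide, 60 mm high, 12 mm thick
- stub: short bronze tube standing on end, 40 mm diameter, 65 mm high, loose; leave alone. Origin: centre of its underside
- rosette: round bronze rosette, 54 mm diameter, 16 mm high, loose; leave alone. Origin: centre of its underside
- chisel: screwdriver with a wooden-coloured handle, about 180 mm long, lying on the bench to the left, loose; leave alone. Origin: middle of its underside
- mallet: hammer lying on the bench to the right, loose; leave alone. Origin: middle of its underside
- waxtin: metal tin, 70 mm diameter, 60 mm high, beyond the tube, loose; leave alone. Origin: centre of its underside
- offcut: granite offcut 150 x 90 mm (x, y), 40 mm high with a 4 mm bronze plate on top, fixed, on the other side of the tube from the V-block. Origin: centre of its underside
Things that resemble listed ones, but are neither listed nor needed, are in the scene too. There is more than one size of the tube; the job needs the middle-sized.

How it is judged:
By the outcome, as a careful person would: the job done as asked, in the order asked, and still so for the second after the job is handed in, with the robot touching nothing.
It also fails if it takes over 48 s, if anything falls off the work surface, if the arm or the gripper's body presses on something with over 40 N, if the wrist force passes 120 N, or if a joint passes its speed limit or range.

## Working session

There is one attempt and no reset: what is moved stays moved. The work goes in short steps, Python scripts to look and compute and a tool call to move; the robot and the scene stay as the last step left them, time stands still between calls to the robot, and variables do not carry over. Pictures are saved under pics/ and viewed, at most 10 in all, crops included, and the job is handed in when it is done.

Besides the shell and the picture viewer there is one more tool, called after "Emit:" as name(argument=value, ...), one argument or row to a line, values as JSON. jog_arm: Moves the arm, as the interface text tells. Its arguments: {"type":"object","properties":{"hand":{"type":"array"},"offset":{"type":"array"},"spin":{"type":"array"},"newtons":{"type":"number"}},"required":["hand","offset","spin"]}

```bash
mkdir -p pics; ls; cat > h.py <<'E'
import numpy as np, cv2
from cell import sensors, imaging, finish_job
def cal(n):
    c=imaging.calibration(n); return [np.array(c[k],float) for k in("camera_matrix","D","R","t")]
def ray(n,uv,c=None):
    K,D,R,t=c or cal(n)
    p=cv2.undistortPoints(np.array(uv,float).reshape(-1,1,2),K,D).reshape(-1,2)
    d=np.c_[p,np.ones(len(p))]@R
    return -R.T@t.ravel(), d
def plane(n,uv,z,c=None):
    o,d=ray(n,uv,c); return o+d*((z-o[2])/d[:,2])[:,None]
def proj(n,X,c=None):
    K,D,R,t=c or cal(n)
    return cv2.projectPoints(np.array(X,float).reshape(-1,1,3),cv2.Rodrigues(R)[0],t,K,D)[0].reshape(-1,2)
def two(n1,uv1,n2,uv2):
    o1,d1=ray(n1,[uv1]);o2,d2=ray(n2,[uv2]);a=d1[0]/np.linalg.norm(d1[0]);b=d2[0]/np.linalg.norm(d2[0])
    s=np.linalg.lstsq(np.c_[a,-b],o2-o1,rcond=None)[0]
    p,q=o1+s[0]*a,o2+s[1]*b
    return (p+q)/2,np.linalg.norm(p-q)
def snap(n,f):
    im=cv2.cvtColor(imaging.get_image(n),cv2.COLOR_RGB2BGR); cv2.imwrite('pics/'+f,im); return im
E
python3 - <<'E'
from h import *
for n in("scene","side"): snap(n,n+"0.png"); o,d=ray(n,[[320,240]]); print(n,o,d)
s=sensors.sense(); print(s)
E
```

```text
pics
scene [1285.55930272 -216.43765793  719.77114834] [[-0.7409935   0.21045155 -0.637805  ]]
side [ 414.8936087  -775.58805153  608.47742126] [[ 0.12671833  0.82104997 -0.55682525]]
{'clock': 0.1, 'joints': array([-1.42813291e+00,  1.58984083e-01,  1.59810000e+00,  2.27505589e-05,
        1.38618830e+00, -2.10085239e-01]), 'qvel': array([ 0.00074541, -0.00181339, -0.00329761, -0.00018405, -0.00011984,
        0.00030766]), 'joint_efforts': array([-2.31220092e-04, -3.96991718e+01, -3.32337284e+01, -2.29830557e-04,
        4.16223222e-03, -2.33377264e-06]), 'eef_pos': array([ 198.56749808, -539.05893157,  230.41960162]), 'ee_rot': array([-3.13995452e+00, -3.72160865e-04,  3.52744157e-01]), 'force': array([0.29529431, 0.66134118, 0.12960064]), 'moment': array([-0.03910888, -0.00822997,  0.01648299]), 'grip_force': 0.0, 'gripper_width': 85.28124612882586}
```

View pics/scene0.png

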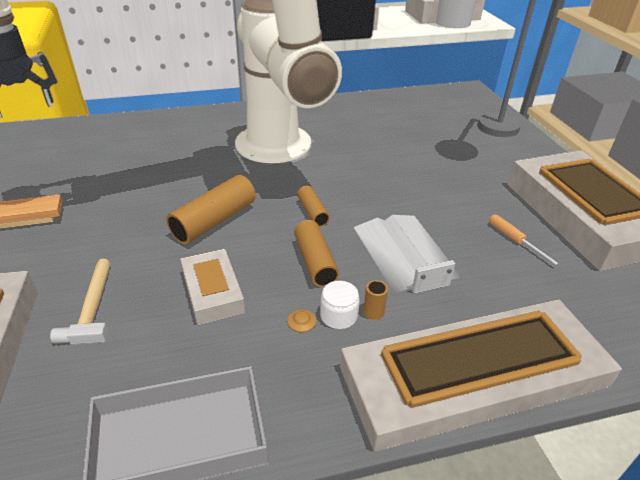

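View pics/side0.png

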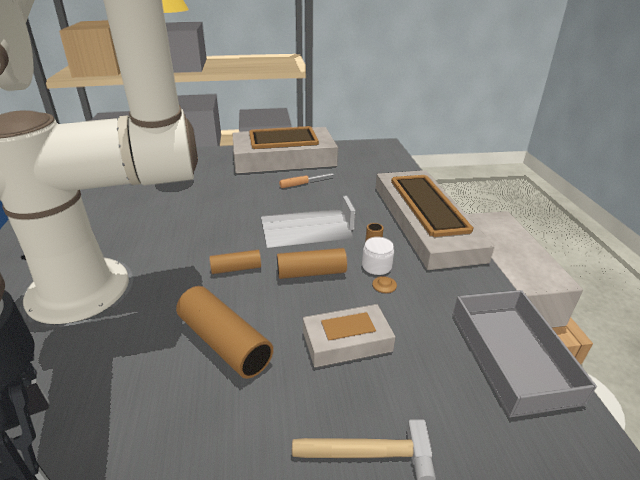

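The scene view shows the middle tube at about (316,252), with its far mouth at (326,275). The V-block is at about (405,250), to the robot's left, and its stop plate is at (434,277). In the side view the tube is at (312,264) and the V-block at (308,228). Next I'll zoom in on both.

```bash
python3 - <<'E'
from h import *
a=cv2.imread('pics/scene0.png')[195:315,280:480]; b=cv2.imread('pics/side0.png')[190:290,200:400]
cv2.imwrite('pics/crop.png',np.vstack([cv2.resize(a,(600,360),interpolation=cv2.INTER_CUBIC)[:300],cv2.resize(b,(600,300),interpolation=cv2.INTER_CUBIC)]))
for n,p in(("scene",(316,245)),("side",(312,265))):
    im=cv2.imread(f'pics/{n}0.png'); h=cv2.cvtColor(im,cv2.COLOR_BGR2HSV)
    print(n,h[p[1],p[0]])
    m=cv2.inRange(h,(5,120,50),(22,255,255)); k,l,s,c=cv2.connectedComponentsWithStats(m)
    i=l[p[1],p[0]]; print(s[i],c[i]); mm=(l==i).astype(np.uint8)
    ct=cv2.findContours(mm,cv2.RETR_EXTERNAL,cv2.CHAIN_APPROX_NONE)[0][0]
    print(cv2.boxPoints(cv2.minAreaRect(ct)).round(1).tolist())
    print(cv2.approxPolyDP(ct,2,True).reshape(-1,2).tolist())
E
```

```text
scene [ 17 160 190]
[ 295  186   44  101 2008] [313.3500996  235.69920319]
[[287.29998779296875, 188.60000610351562], [323.29998779296875, 182.60000610351562], [340.0, 283.20001220703125], [304.0, 289.20001220703125]]
[[303, 186], [299, 189], [298, 196], [312, 219], [297, 225], [295, 235], [313, 282], [323, 286], [314, 279], [320, 270], [330, 267], [336, 271], [334, 279], [338, 275], [318, 228], [325, 224], [329, 217], [311, 187]]
side [ 16 145 157]
[ 277  248   70   31 1654] [311.61789601 262.79927449]
[[276.79998779296875, 253.6999969482422], [344.79998779296875, 247.3000030517578], [347.1000061035156, 271.79998779296875], [279.1000061035156, 278.20001220703125]]
[[344, 250], [342, 248], [277, 254], [279, 277], [345, 271]]
```

View pics/crop.png

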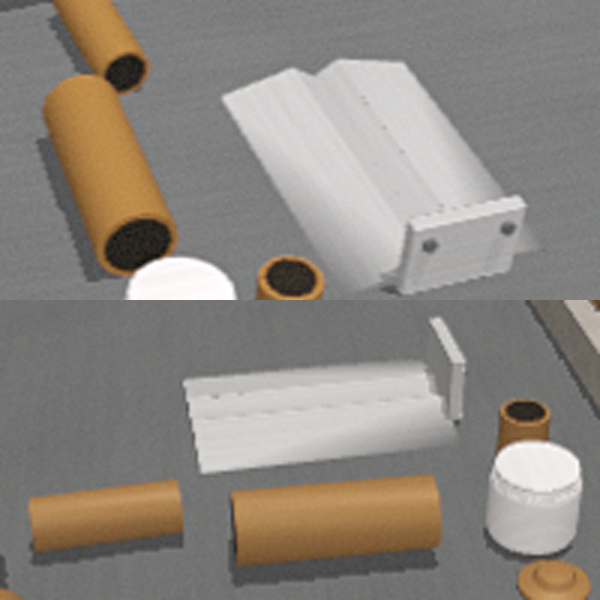

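```bash
python3 - <<'E'
from h import *
np.set_printoptions(precision=1,suppress=True)
S=lambda x,y:(280+x/3,195+y/3); D=lambda x,y:(200+x/3,190+(y-300)/3)
print('near right corner',plane('scene',[S(222,98)],0),plane('side',[D(203,472)],0),two('scene',S(222,98),'side',D(203,472)))
print('far right bench',plane('side',[D(458,437)],0))
print('ridge R near',plane('scene',[S(296,68)],15)); print('ridge L near',plane('scene',[S(336,59)],15)); print('near left corner',plane('scene',[S(406,63)],0))
print('plate R top', two('scene',S(408,215),'side',D(453,362)),plane('scene',[S(408,215)],60),plane('side',[D(453,362)],60))
print('plate L top', two('scene',S(524,197),'side',D(432,320)),plane('scene',[S(524,197)],60),plane('side',[D(432,320)],60))
print('far mouth',plane('scene',[S(138,243)],28))
# side silhouettes -> axis: planes of the two edges
def axis(n,e1,e2):
    o,d=ray(n,e1+e2); d/=np.linalg.norm(d,axis=1)[:,None]
    n1=np.cross(d[0],d[1]);n2=np.cross(d[2],d[3]);n1/=np.linalg.norm(n1);n2/=np.linalg.norm(n2)
    if n1@n2<0:n2=-n2
    N=n1+n2; return o,N/np.linalg.norm(N)
def edge(n,box,dirv):
    pass
a=axis('side',[(277.2,253.7),(342,247.5)],[(279,277.5),(345,271.5)])
b=axis('scene',[(295,235),(313,282)],[(318,228),(338,275)])
dr=np.cross(a[1],b[1]);dr/=dr[0];
p=np.linalg.solve(np.array([a[1],b[1],[1,0,0]]),[a[1]@a[0],b[1]@b[0],450]);print('axis at x=450',p,dr)
for n,(o,N) in(('side',a),('scene',b)):
    for x in(350,500): 
        y=(N@o-N[0]*x-N[2]*28)/N[1]; print(n,x,y)
print('near end side', plane('side',[(277.5,266)],28),'far',plane('side',[(344.5,260)],28))
o,d=ray('side',[(277.5,266),(344.5,260)])
# stub/waxtin/offcut/rosette rough
print('waxtin top',plane('scene',[(340,294)],60),'stub top',plane('scene',[(376,287)],65),'rosette',plane('scene',[(302,320)],8),'offcut top',plane('scene',[(211,277)],44))
print('small tube', plane('scene',[(321,219)],20), plane('side',[(210,265),(261,260)],20))
E
```

```text
near right corner [[424.3 107.2   0. ]] [[421.1 105.7   0. ]] (array([421.2, 108.4,  -2.2]), np.float64(0.5718967998459324))
far right bench [[639.4 130.9   0. ]]
ridge R near [[419.7 166.3  15. ]]
ridge L near [[415.7 200.1  15. ]]
near left corner [[414.2 260.4   0. ]]
plate R top (array([637. , 158.7,  59.1]), np.float64(2.0049024038143193)) [[636.8 159.1  60. ]] [[636.8 155.4  60. ]]
plate L top (array([634.9, 240.7,  55.8]), np.float64(2.0924734748272966)) [[637.7 238.9  60. ]] [[633.3 231.1  60. ]]
far mouth [[590.7  -4.6  28. ]]
axis at x=450 [450.   -9.5  28.9] [1. 0. 0.]
side 350 -11.149326744019797
side 500 -6.963864820630774
scene 350 -10.481641987139808
scene 500 -8.617002505030317
near end side [[439.1 -10.   28. ]] far [[590.2  -6.7  28. ]]
waxtin top [[673.4  -2.2  60. ]] stub top [[675.9  64.4  65. ]] rosette [[672.7 -71.6   8. ]] offcut top [[ 560.2 -221.5   44. ]]
small tube [[401.7  35.3  20. ]] [[289.1  23.3  20. ]
 [403.5  27.9  20. ]]
```

```bash
cat >> h.py <<'E'
from scipy.spatial.transform import Rotation as Ro
def go(x,y,z,psi):
    s=sensors.sense(); R=Ro.from_euler('xyz',s['ee_rot']).as_matrix()
    d=R.T@(np.array([x,y,z])-s['eef_pos'])/10
    yaw=np.degrees(s['ee_rot'][2]); print('offset',d.round(2),'spin',round((yaw-psi+180)%360-180,2),'F',s['force'].round(1))
E
python3 - <<'E'
from h import *
go(510,-90,200,91.5)
print(plane('scene',[(178,228),(250,190)],40),plane('side',[(258,360)],40))
E
```

```text
offset [ 44.74 -31.38   3.11] spin -71.29 F [0.3 0.7 0.1]
[[ 390.1499142  -274.71610789   40.        ]
 [ 282.17058773 -105.21703778   40.        ]] [[ 389.26219959 -281.59789799   40.        ]]
```

Emit:
jog_arm(
  hand=[1,1,1,1,1],
  offset=[
    [45,-31,3],
    [45,-31,3],
    [45,-31,3],
    [45,-31,3],
    [45,-31,3],
  ],
  spin=[-71,-71,-71,-71,-71],
)

```text
clock: 0.52
eef_pos: [319.2, -367.7, 219.3]
ee_rot: [-3.141, -0.0, 0.983]
force: [0.2, -0.5, 0.2]
gripper_width: 85.0
grip_force: 0.0
```

```bash
python3 -c "
from h import *
go(510,-90,200,91.5);print(sensors.sense())"
```

```text
offset [33.69  0.49  1.95] spin -35.16 F [ 0.2 -0.5  0.2]
{'clock': 0.5167, 'joints': array([-1.10481750e+00, -6.37451896e-02,  1.85130187e+00,  1.36088376e-04,
        1.35475773e+00, -5.17320230e-01]), 'qvel': array([ 0.91141735, -0.35133721,  0.38701349,  0.00299908, -0.04688018,
       -0.5876002 ]), 'joint_efforts': array([ -5.82141325, -28.97016764, -32.97102213,  -0.18917616,
         0.24055741,   0.57205617]), 'eef_pos': array([ 319.16828382, -367.68216088,  219.29402505]), 'ee_rot': array([-3.14103106e+00, -4.72461853e-04,  9.83269708e-01]), 'force': array([ 0.23407164, -0.46685296,  0.2466905 ]), 'moment': array([ 0.00566974, -0.01630333,  0.01972466]), 'grip_force': 0.0, 'gripper_width': 85.03153966762896}
```

Emit:
jog_arm(
  hand=[1,1,1,1,1],
  offset=[
    [32,0.4,2],
    [32,0.4,2],
    [32,0.4,2],
    [32,0.4,2],
    [32,0.4,2],
  ],
  spin=[-35,-35,-35,-35,-35],
)

```text
clock: 0.93
eef_pos: [437.5, -196.6, 206.6]
ee_rot: [-3.141, -0.0, 1.595]
force: [0.7, -1.5, 0.0]
gripper_width: 85.3
grip_force: 0.0
```

Emit:
jog_arm(
  hand=[1,1,1,1,1],
  offset=[
    [12,0,0],
    [12,0,0],
    [12,0,0],
    [12,0,0],
    [12,0,0],
  ],
  spin=[0,0,0,0,0],
)

```text
clock: 1.35
eef_pos: [434.6, -77.1, 206.6]
ee_rot: [-3.141, 0.0, 1.592]
force: [-0.0, -0.5, 0.5]
gripper_width: 85.4
grip_force: 0.0
```

```bash
python3 -c "
from h import *
go(513,-90,8,91.5)"
```

```text
offset [-1.46  7.82 19.85] spin -0.26 F [-0.  -0.5  0.5]
```

Emit:
jog_arm(
  hand=[1,1,1,1,1],
  offset=[
    [-1.5,4,2],
    [-1.8,7.8,6],
    [-1.8,7.8,10],
    [-1.8,7.8,14],
    [-1.8,7.8,14],
  ],
  spin=[0,0,0,0,0],
)

```text
clock: 1.77
eef_pos: [509.0, -95.0, 60.2]
ee_rot: [-3.131, -0.004, 1.587]
force: [-1.5, 1.3, 0.2]
gripper_width: 85.4
grip_force: 0.0
```

Emit:
jog_arm(
  hand=[1,1,1,1,1],
  offset=[
    [0,0,2],
    [0,0,4],
    [0,0,5],
    [0,0,5],
    [0,0,5],
  ],
  spin=[0,0,0,0,0],
)

```text
clock: 2.18
eef_pos: [513.3, -96.0, 17.7]
ee_rot: [3.141, 0.0, 1.588]
force: [0.8, 0.4, -0.3]
gripper_width: 85.4
grip_force: 0.0
```

```bash
python3 -c "
from h import *
go(513,-50,8,91.5);print(sensors.sense()['eef_pos'])
a=snap('scene','s1.png')[150:340,180:480];b=snap('side','d1.png')[180:340,180:460]
cv2.imwrite('pics/c1.png',np.vstack([cv2.resize(a,None,fx=1.6,fy=1.6),cv2.resize(b,(480,274))]))"
```

```text
offset [4.6  0.04 0.97] spin -0.52 F [ 0.8  0.4 -0.3]
[513.34214849 -96.01424534  17.66110214]
```

View pics/c1.png

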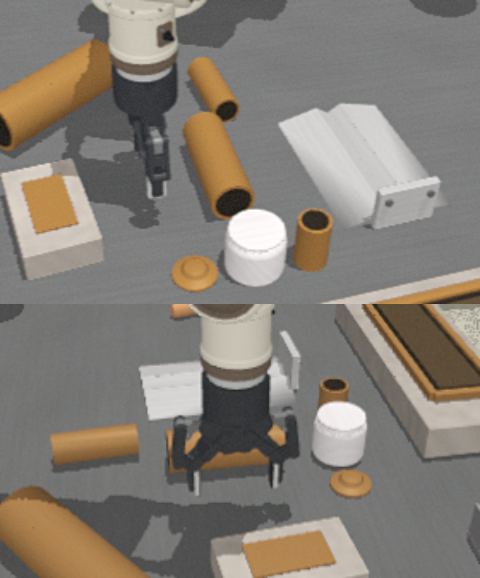

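The fingers stand open along the tube, on its offcut side. The far fingertip is at about (277,270) in the scene view and (342,287) in the side view. I'll check its height.

```bash
python3 -c "
from h import *
print(two('scene',(276.9,270),'side',(341.6,286.9)))"
```

```text
(array([563.4478242 , -98.62685211,  33.58810993]), np.float64(9.279543095755416))
```

Emit:
jog_arm(
  hand=[1,1,1,1,1],
  offset=[
    [0.5,0,0.7],
    [1.5,0,1],
    [2.5,0,1],
    [3.2,0,1],
    [3.8,0,1],
  ],
  spin=[0,0,0,0,0],
)

```text
clock: 2.7
eef_pos: [512.3, -55.8, 6.9]
ee_rot: [-3.141, -0.0, 1.59]
force: [0.1, 0.2, 0.1]
gripper_width: 85.3
grip_force: 0.0
```

Emit:
jog_arm(
  hand=[1,1,1,1,1],
  offset=[
    [0.8,0,0],
    [1.6,0,0],
    [2.4,0,0],
    [3.2,0,0],
    [4,0,0],
  ],
  spin=[0,0,0,0,0],
)

```text
clock: 3.12
eef_pos: [511.6, -16.4, 6.9]
ee_rot: [-3.141, -0.0, 1.589]
force: [-0.1, -0.2, 0.3]
gripper_width: 85.7
grip_force: 0.2
```

Emit:
jog_arm(
  hand=[1,1,1,1,1],
  offset=[
    [0.8,0,0],
    [1.6,0,0],
    [2.4,0,0],
    [3.2,0,0],
    [4,0,0],
  ],
  spin=[-0.5,-1,-1,-1,-1],
)

```text
clock: 3.53
eef_pos: [511.0, 23.5, 6.9]
ee_rot: [-3.142, -0.0, 1.606]
force: [-0.5, -0.8, 0.3]
gripper_width: 85.3
grip_force: 0.1
```

```bash
python3 -c "
from h import *
print(sensors.sense()['eef_pos'],sensors.sense()['force'])
a=snap('scene','s2.png')[150:340,180:480];b=snap('side','d2.png')[180:340,180:460]
cv2.imwrite('pics/c2.png',np.vstack([cv2.resize(a,None,fx=1.6,fy=1.6),cv2.resize(b,(480,274))]))"
```

```text
[510.97396201  23.47536749   6.86430039] [-0.52307973 -0.75049464  0.33014049]
```

View pics/c2.png

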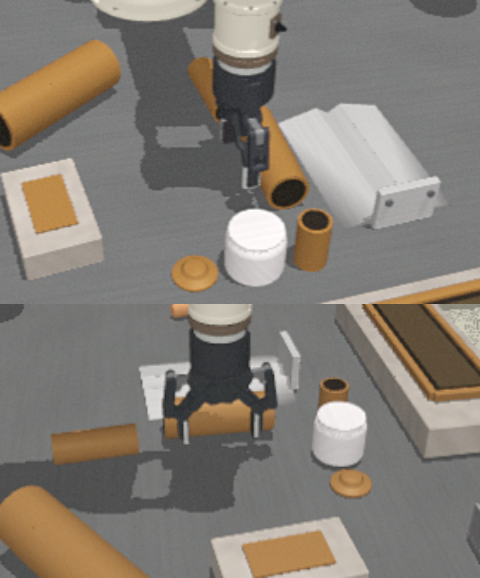

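The tube is rolling with both fingers on its side. Its far mouth is at about (361,269) in the scene view and it's nearing the slope at hand y of about 70. The tin and stub are untouched.

Emit:
jog_arm(
  hand=[1,1,1,1,1],
  offset=[
    [0.8,0,0],
    [1.6,0,-0.1],
    [2.4,0,-0.2],
    [3.2,0,-0.3],
    [4,0,-0.4],
  ],
  spin=[-0.3,-0.6,-1,-1,-1],
)

```text
clock: 4.05
eef_pos: [509.8, 63.4, 11.2]
ee_rot: [3.141, 0.0, 1.624]
force: [0.1, -0.9, 0.7]
gripper_width: 85.2
grip_force: 0.2
```

Emit:
jog_arm(
  hand=[1,1,1,1,1],
  offset=[
    [0.7,0,-0.2],
    [1.4,0,-0.4],
    [2.1,0,-0.6],
    [2.8,0,-0.7],
    [3.5,0,-0.8],
  ],
  spin=[0,0,0,0,0],
)

```text
clock: 4.47
eef_pos: [514.2, 91.2, 25.0]
ee_rot: [3.131, 0.015, 1.628]
force: [-11.2, -44.3, 44.8]
gripper_width: 85.3
grip_force: 27.9
```

```bash
python3 -c "
from h import *
go(510,139,18,93.4)
a=snap('scene','s3.png')[150:340,180:480];b=snap('side','d3.png')[180:340,180:460]
cv2.imwrite('pics/c3.png',np.vstack([cv2.resize(a,None,fx=1.6,fy=1.6),cv2.resize(b,(480,274))]))"
```

```text
offset [ 4.81 -0.15  0.63] spin -0.14 F [-11.2 -44.3  44.8]
```

View pics/c3.png

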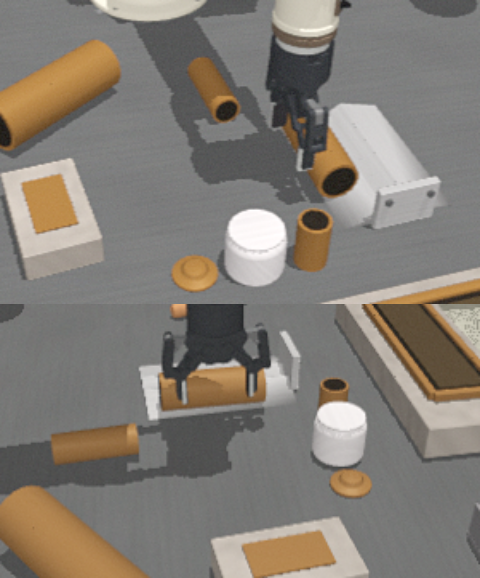

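The tube has reached the slope (scene far mouth at about (391,263)). The raised fingertips have ridden up above its axis and are wedging, at 44 N. I'll back off, go lower and push again.

Emit:
jog_arm(
  hand=[1,1,1,1,1],
  offset=[
    [-1.2,0,0],
    [-2.4,0,0],
    [-3.6,0,0.6],
    [-4.5,0,1.2],
    [-4.5,0,1.3],
  ],
  spin=[0,0,0,0,0],
)

```text
clock: 4.98
eef_pos: [508.6, 51.3, 3.8]
ee_rot: [-3.138, -0.0, 1.622]
force: [-0.6, -0.5, -0.4]
gripper_width: 85.4
grip_force: 0.2
```

```bash
python3 -c "
from h import *
go(510,100,6,93.4);print(sensors.sense()['eef_pos'])
snap('scene','s4.png');im=snap('side','d4.png')
cv2.imwrite('pics/c4.png',cv2.resize(im[190:290,230:380],None,fx=4,fy=4))"
```

```text
offset [ 4.86  0.39 -0.22] spin -0.48 F [-0.6 -0.5 -0.4]
[508.59332575  51.28208447   3.83169693]
```

View pics/c4.png

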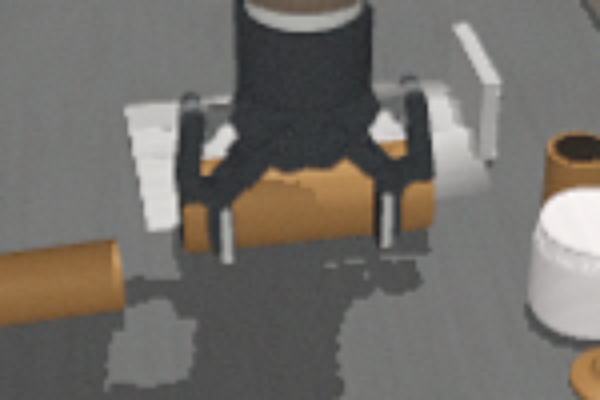

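The tube has rolled back to the foot of the slope, and the fingertips now reach well below its axis. Pushing again, slowly and low.

Emit:
jog_arm(
  hand=[1,1,1,1,1],
  offset=[
    [0.6,0,0],
    [1.2,0,0],
    [1.8,0,0],
    [2.4,0,0],
    [3,0,0],
  ],
  spin=[0,0,0,0,0],
)

```text
clock: 5.5
eef_pos: [510.4, 82.1, 7.3]
ee_rot: [3.138, 0.003, 1.625]
force: [0.2, -9.0, 5.0]
gripper_width: 85.5
grip_force: 4.8
```

Emit:
jog_arm(
  hand=[1,1],
  offset=[
    [0.6,0,0],
    [1.2,0,-0.1],
  ],
  spin=[0,0],
)

```text
clock: 5.67
eef_pos: [509.5, 94.1, 8.2]
ee_rot: [3.139, 0.003, 1.626]
force: [0.3, -9.1, 4.5]
gripper_width: 85.8
grip_force: 4.7
```

Emit:
jog_arm(
  hand=[1,1,1,1],
  offset=[
    [0.6,0,0],
    [1.2,0,-0.1],
    [1.8,0,-0.2],
    [2.4,0,-0.3],
  ],
  spin=[0,0,0,0],
)

```text
clock: 6.0
eef_pos: [507.8, 118.1, 11.1]
ee_rot: [3.139, 0.003, 1.626]
force: [-0.3, -9.6, 5.2]
gripper_width: 85.4
grip_force: 4.6
```

Emit:
jog_arm(
  hand=[1,1,1],
  offset=[
    [0.5,0,-0.1],
    [1,0,-0.2],
    [1.5,0,-0.3],
  ],
  spin=[0,0,0],
)

```text
clock: 6.25
eef_pos: [506.0, 134.7, 13.3]
ee_rot: [3.141, -0.0, 1.624]
force: [0.6, -0.2, 0.1]
gripper_width: 85.3
grip_force: 0.0
```

```bash
python3 -c "
from h import *
go(510,139,14,93.4)
a=snap('scene','s5.png')[150:340,180:480];b=snap('side','d5.png')[180:340,180:460]
cv2.imwrite('pics/c5.png',np.vstack([cv2.resize(a,None,fx=1.6,fy=1.6),cv2.resize(b,(480,274))]))"
```

```text
offset [ 0.41  0.43 -0.07] spin -0.34 F [ 0.6 -0.2  0.1]
```

View pics/c5.png

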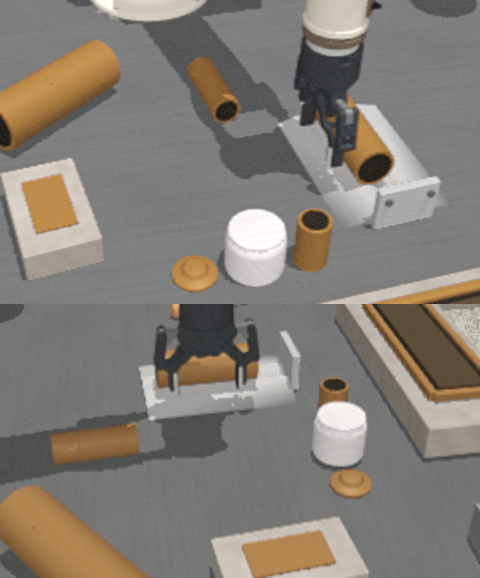

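The tube has dropped over the ridge into the V: the force fell to zero and the scene far mouth is at about (414,254). Next I'll retreat, turn the hand 90°, shut it and go to the near end.

Emit:
jog_arm(
  hand=[1,1,1,1,1],
  offset=[
    [-2,0,0],
    [-4,0,-1],
    [-4,0,-5],
    [-4,0,-9],
    [-4,0,-13],
  ],
  spin=[0,0,0,0,0],
)

```text
clock: 6.77
eef_pos: [506.9, 93.7, 143.6]
ee_rot: [-3.139, -0.001, 1.623]
force: [1.2, -0.1, 0.7]
gripper_width: 85.1
grip_force: 0.0
```

```bash
python3 - <<'E'
from h import *
np.set_printoptions(precision=1,suppress=True)
go(375,181,150,3.4)
print('far mouth',plane('scene',[(414.4,253.8)],36.6))
for n in('scene','side'):
    im=snap(n,n+'6.png'); h=cv2.cvtColor(im,cv2.COLOR_BGR2HSV); m=cv2.inRange(h,(5,120,50),(22,255,255)); k,l,s,c=cv2.connectedComponentsWithStats(m)
    p=proj(n,[[510,188,36.6]])[0]
    for i in range(1,k):
        if s[i][4]>150 and np.hypot(*(c[i]-p))<60: print(n,s[i],c[i])
E
```

```text
offset [  9.4 -12.7  -0.6] spin 89.6 F [ 1.2 -0.1  0.7]
far mouth [[577.1 184.4  36.6]]
scene [ 379  203   53   63 1410] [402.4 231.1]
side [287 176  21  11 157] [296.7 180.8]
side [ 270  203   60   25 1155] [299.6 215. ]
```

Emit:
jog_arm(
  hand=[0,0,0,0,0],
  offset=[
    [9.2,-13,-1],
    [9.2,-13,-1],
    [9.2,-13,-1],
    [9.2,-13,-1],
    [9.2,-13,-1],
  ],
  spin=[89,89,89,89,89],
)

```text
clock: 7.28
eef_pos: [368.0, 181.3, 151.5]
ee_rot: [-3.137, 0.001, 0.997]
force: [0.2, -0.8, 0.1]
gripper_width: 25.6
grip_force: 0.0
```

Emit:
jog_arm(
  hand=[0,0,0,0,0],
  offset=[
    [0,0,0],
    [0,0,0],
    [0,0,0],
    [0,0,0],
    [0,0,0],
  ],
  spin=[7,14,21,28,35],
)

```text
clock: 7.7
eef_pos: [372.7, 179.0, 152.2]
ee_rot: [-3.141, 0.001, 0.382]
force: [-0.4, -0.2, -1.5]
gripper_width: 0.2
grip_force: 0.0
```

Emit:
jog_arm(
  hand=[0,0,0],
  offset=[
    [0,0,0],
    [0,0,0],
    [0,0,0],
  ],
  spin=[7,14,18],
)

```text
clock: 7.95
eef_pos: [372.8, 178.9, 152.2]
ee_rot: [-3.141, 0.001, 0.068]
force: [0.2, -0.4, -0.4]
gripper_width: -0.3
grip_force: 0.0
```

```bash
python3 - <<'E'
from h import *
np.set_printoptions(precision=1,suppress=True)
for n in('scene','side'):
    im=snap(n,n+'7.png'); h=cv2.cvtColor(im,cv2.COLOR_BGR2HSV); m=cv2.inRange(h,(5,120,50),(22,255,255)); k,l,s,c=cv2.connectedComponentsWithStats(m)
    p=proj(n,[[510,188,36.6]])[0]
    for i in range(1,k):
        if s[i][4]>400 and np.hypot(*(c[i]-p))<60:
            ct=cv2.findContours((l==i).astype(np.uint8),cv2.RETR_EXTERNAL,cv2.CHAIN_APPROX_NONE)[0][0]
            print(n,s[i],c[i],cv2.approxPolyDP(ct,1.5,True).reshape(-1,2).tolist())
a=cv2.imread('pics/scene7.png')[180:300,340:480];b=cv2.imread('pics/side7.png')[170:270,240:380]
cv2.imwrite('pics/c7.png',np.vstack([cv2.resize(a,(490,320)),cv2.resize(b,(490,280))]) if 0 else np.hstack([cv2.resize(a,(400,343),interpolation=2),cv2.resize(b,(400,343),interpolation=2)]))
go(375,181,24,3.4);print(sensors.sense()['eef_pos'],sensors.sense()['gripper_width'])
E
```

```text
scene [ 379  203   53   63 1407] [402.5 231.1] [[385, 206], [379, 214], [381, 222], [407, 260], [413, 265], [424, 262], [431, 253], [430, 247], [397, 204]]
side [ 270  203   60   26 1157] [299.6 215. ] [[327, 204], [317, 203], [270, 208], [272, 228], [328, 222]]
offset [ 0.2 -0.2 12.8] spin 0.83 F [-0.   0.4 -0.2]
[372.8 178.9 152.2] 0.2003103340023368
```

View pics/c7.png

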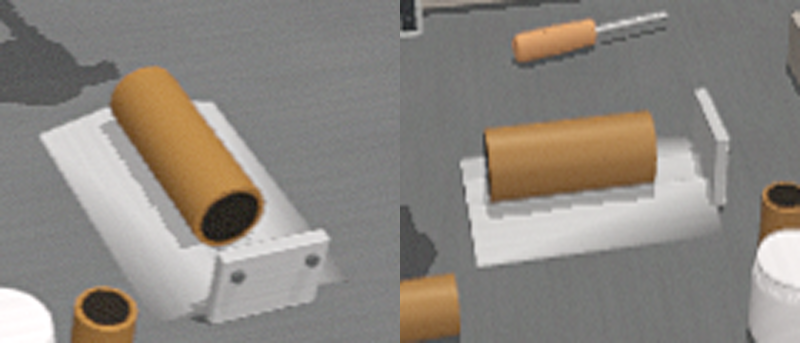

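The tube lies in the V, short of the stop: far mouth at about (421,255) in the scene view, near end at u=270 in the side view. I'll work out its position, then lower the shut hand in front of the near end.

Emit:
jog_arm(
  hand=[0,0,0,0,0],
  offset=[
    [0,0,4],
    [0,-0.2,8],
    [0,-0.2,11],
    [0,-0.2,12.8],
    [0,-0.2,12.8],
  ],
  spin=[0.8,0.8,0.8,0.8,0.8],
)

```text
clock: 8.47
eef_pos: [368.8, 180.1, 20.7]
ee_rot: [3.141, 0.009, 0.062]
force: [-0.1, 1.6, 0.2]
gripper_width: -0.3
grip_force: 0.0
```

```bash
python3 - <<'E'
from h import *
np.set_printoptions(precision=1,suppress=True)
print('far',plane('scene',[(420.9,255.3)],36.6),plane('side',[(329,213)],36.6),two('scene',(420.9,255.3),'side',(329,213)))
print('near',plane('side',[(270.7,218)],36.6))
go(375,181,24,3.4)
E
```

```text
far [[584.4 195.5  36.6]] [[586.6 190.1  36.6]] (array([586.3, 193.8,  36.3]), np.float64(3.715269213865239))
near [[434.4 183.5  36.6]]
offset [ 0.6 -0.1 -0.3] spin 0.14 F [-0.1  1.6  0.2]
```

Emit:
jog_arm(
  hand=[0,0,0,0,0],
  offset=[
    [1.5,0,-0.3],
    [3,0,-0.3],
    [4,0,-0.3],
    [4.6,0,-0.3],
    [5.2,0,-0.3],
  ],
  spin=[0,0,0,0,0],
)

```text
clock: 8.88
eef_pos: [424.2, 183.9, 28.5]
ee_rot: [-3.141, 0.003, 0.061]
force: [-8.6, 0.4, 4.6]
gripper_width: -0.1
grip_force: 3.9
```

Emit:
jog_arm(
  hand=[0,0,0,0,0],
  offset=[
    [0.5,0,0],
    [1,0,0],
    [1.5,0,0],
    [2,0,0],
    [2.5,0,0],
  ],
  spin=[0,0,0,0,0],
)

```text
clock: 9.3
eef_pos: [447.5, 185.4, 27.7]
ee_rot: [-3.141, 0.006, 0.061]
force: [-7.8, 0.2, 3.5]
gripper_width: -0.2
grip_force: 3.7
```

Emit:
jog_arm(
  hand=[0,0,0,0,0],
  offset=[
    [0.5,0,0],
    [1,0,0],
    [1.4,0,0],
    [1.7,0,0],
    [2,0,0],
  ],
  spin=[0,0,0,0,0],
)

```text
clock: 9.72
eef_pos: [467.5, 186.6, 27.7]
ee_rot: [-3.141, 0.006, 0.061]
force: [-7.5, 0.5, 4.9]
gripper_width: -0.5
grip_force: 3.7
```

Emit:
jog_arm(
  hand=[0,0,0],
  offset=[
    [0.2,0,0],
    [0.4,0,0],
    [0.6,0,0],
  ],
  spin=[0,0,0],
)

```text
clock: 9.97
eef_pos: [471.9, 186.9, 27.4]
ee_rot: [3.142, 0.01, 0.061]
force: [-16.0, -0.7, 9.4]
gripper_width: -0.0
grip_force: 8.3
```

Emit:
jog_arm(
  hand=[0,0,0],
  offset=[
    [0.2,0,0],
    [0.3,0,0],
    [0.3,0,0],
  ],
  spin=[0,0,0],
)

```text
clock: 10.22
eef_pos: [471.7, 186.9, 26.3]
ee_rot: [3.141, 0.017, 0.062]
force: [-19.8, -1.1, 11.5]
gripper_width: -0.2
grip_force: 9.8
```

The tube has stopped moving while the force rises, so it's against the stop. I'll back straight off, lift and check.

Emit:
jog_arm(
  hand=[0,0,0,0,0],
  offset=[
    [-0.5,0,0],
    [-1.5,0,0],
    [-3.5,0,0],
    [-6,0,-1],
    [-8,0,-3],
  ],
  spin=[0,0,0,0,0],
)

```text
clock: 10.63
eef_pos: [395.6, 181.8, 56.5]
ee_rot: [3.141, 0.005, 0.06]
force: [-0.2, 0.6, 0.1]
gripper_width: -0.1
grip_force: 0.0
```

Emit:
jog_arm(
  hand=[0,0,0,0,0],
  offset=[
    [-2,0,-4],
    [-2,0,-8],
    [-2,0,-12],
    [-2,0,-12],
    [-2,0,-12],
  ],
  spin=[0,0,0,0,0],
)

```text
clock: 11.05
eef_pos: [381.3, 181.5, 181.5]
ee_rot: [-3.141, -0.008, 0.061]
force: [-0.3, -0.7, -0.8]
gripper_width: -0.1
grip_force: 0.0
```

```bash
python3 - <<'E'
from h import *
np.set_printoptions(precision=1,suppress=True)
a=snap('scene','s8.png');b=snap('side','d8.png')
cv2.imwrite('pics/c8.png',np.hstack([cv2.resize(a[150:350,200:480],(400,286)),cv2.resize(b[170:310,200:396],(400,286),interpolation=2)]))
h=cv2.cvtColor(b,cv2.COLOR_BGR2HSV); m=cv2.inRange(h,(5,120,50),(22,255,255)); k,l,s,c=cv2.connectedComponentsWithStats(m)
p=proj('side',[[560,193,36.6]])[0]
for i in range(1,k):
    if s[i][4]>400 and np.hypot(*(c[i]-p))<40:
        print(s[i]); x,y,w,hh=s[i][:4]; print(plane('side',[(x+.5,c[i][1]+2),(x+w,c[i][1]-2)],36.6))
for n in('scene','side'):
    q=cv2.absdiff(cv2.imread(f'pics/{n}0.png'),a if n=='scene' else b).max(2)
    k,l,s,c=cv2.connectedComponentsWithStats((q>60).astype(np.uint8)); print(n,[(t[:2].tolist(),t[4]) for t in s[1:] if t[4]>25])
E
```

```text
[ 289  201   60   26 1147]
[[483.3 192.   36.6]
 [640.5 193.4  36.6]]
scene [([278, 0], np.int32(2578)), ([372, 0], np.int32(1064)), ([0, 3], np.int32(2446)), ([228, 10], np.int32(329)), ([410, 12], np.int32(77)), ([245, 16], np.int32(54)), ([237, 21], np.int32(29)), ([239, 44], np.int32(49)), ([288, 44], np.int32(2228)), ([365, 45], np.int32(3058)), ([336, 46], np.int32(74)), ([271, 70], np.int32(69)), ([388, 217], np.int32(1504)), ([295, 220], np.int32(1124))]
side [([19, 0], np.int32(74)), ([162, 0], np.int32(569)), ([210, 0], np.int32(243)), ([216, 10], np.int32(1316)), ([109, 20], np.int32(1160)), ([165, 22], np.int32(118)), ([27, 29], np.int32(421)), ([0, 44], np.int32(189)), ([217, 55], np.int32(66)), ([133, 59], np.int32(35)), ([48, 82], np.int32(58)), ([220, 82], np.int32(239)), ([16, 87], np.int32(4476)), ([221, 92], np.int32(1152)), ([79, 98], np.int32(79)), ([159, 103], np.int32(36)), ([129, 109], np.int32(2733)), ([0, 149], np.int32(2856)), ([193, 148], np.int32(57)), ([289, 201], np.int32(1147)), ([278, 251], np.int32(428)), ([106, 260], np.int32(49)), ([278, 265], np.int32(269)), ([83, 283], np.int32(398)), ([0, 312], np.int32(4081))]
```

View pics/c8.png

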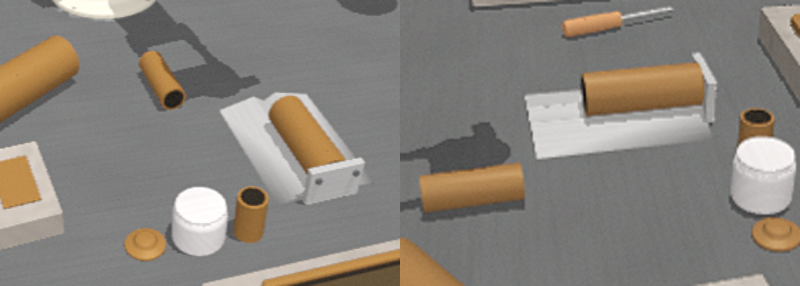

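The tube lies in the V with its far end touching the stop plate: scene crop (345,160), side crop (700,90). The other things haven't moved, and the hand is clear.

```bash
python3 -c "
from h import *
print(finish_job())"
```

```text
the job is handed in; nothing more can be done
None
```

The bronze tube was rolled up into the V and pushed along it until it met the stop plate, where it now lies; the hand is clear, nothing else moved, and the job is handed in at about 11 s (one push on the slope jammed at 44 N on the fingers and was redone lower).

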